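Roll a jar into the labeller and lower the press arm

ROBOT

A 6-joint arm with a two-finger parallel gripper is mounted at the origin on the work surface. World frame = base frame: x ahead of the robot, y to its left, z up, the work surface at z = 0. Lengths are in mm, angles in rad, forces in N, time in s.
With the tool pointing down it reaches from about 275 to 750 mm from the base axis. Payload 10.2 kg.
Tool frame: the origin (TCP) lies at the very end of the fingers, on their centre line; the grasp point (between the pads) lies ctrl.grip_depth behind it (ctrl.grip_depth is the distance from the TCP to the grasp point, in mm); z points along the fingers, y is the direction in which the jaws open and shut (so a half turn about z gives the same grasp; the last joint's range is limited). The gripper opens to 85 mm and grips with 20 to 120 N. Pads are 22 mm wide; open, the fingers measure 114 mm over their backs; the gripper's body (76 mm by 85 mm) begins 54 mm behind the grasp point. The pads swing forward as they close: fully open they stand 13 mm farther back than shut.
Start: joints at [-1.389, 0.313, 1.498, -0, 1.331, -0.223], TCP at [206.751, -482.582, 231.294] pointing down, gripper open.
Joint ranges: [-2.94, 2.94], [-0.97, 2.17], [0.19, 2.56], [-1.23, 4.37], [0.02, 3.11], [-2.88, 2.88]. Speed limits (rad/s): [2.39, 2.39, 3.01, 3.14, 3.14, 3.14].

INTERFACE

Orientations are given as a unit quaternion [w, x, y, z].
In Python, from rig import telemetry, eyes, ctrl, nets gives the robot as it stands. The module is installed in compiled form; this text tells all that it offers.
- The arm moves only by the tool drive_tool, never from a script. Its argument "series" is text: rows parted by semicolons, each of 7 numbers parted by spaces: the shift along the tool's x, y, z normalised to -1 to 1, where 1 is 0.12 m, then the turn, a rotation vector about the tool's x, y, z normalised to -1 to 1, where 1 is 0.5 rad, then the opening, from 0 (shut) to 1 (fully open). In form: tx ty tz wx wy wz hand; .... A call has 1 to 20 rows; each row is the pose to reach, as a shift and turn from the pose measured when the call began, along the tool's axes at that moment; what a row does not reach only later rows make up. A row lasts 1/10 s, in which the tool goes at most 50 mm and 8.59 degrees, less where a joint would pass 70% of its speed; a pose out of reach is approached as far as the arm can. A call with a number of a shift or a turn outside -1 to 1 is refused whole. A call with a gripper value outside its range is refused whole. The fingers move at their own pace and stop on an object; "newtons" is the grip in N (left out, the last holds). Time passes only in rows, so rows that repeat a pose let the fingers close. It gives the time, the measured TCP pose, the force and the opening at its end, in the units of the state.
- telemetry.sense(): the state, without advancing time (a new reading comes with each control period).
- eyes.capture(name): name is "scene" or "top" or "wrist"; returns a dict with "frame" (400x640x3 uint8, red, green, blue), "fx", "fy", "cx", "cy" (pixels), "view" (4x4, takes a point from world to camera coordinates). Camera axes: x right, y up, looking along -z (the intrinsics and any distortion apply to the point x, -y, -z); pixel columns grow to the right and rows downward; lengths in mm; the calibration is good to about 2 mm. A picture is of the moment at which its call begins. There is no depth.
- ctrl.finish_job(): hands the job in, once; it reports no verdict.
Trained networks look in a picture, given as the dict that the camera call returned (one of the last four; its "shot" number tells which), for a name from the list of things; names that differ only in an ending like _2 or _b are one class to them, and where a whole thing is asked for, a point or a joint stands for the part that bears it (a point fixed in the world has none). Each returns a list of dicts, best first, with "confidence" (0 to 1); they miss things now and then, are a little off and sometimes report something else, mostly with a low value. They report only what shows in the picture. A call takes as long as a camera call. They do not tell look-alikes from the thing itself.
- nets.spot_in(name, picture): "rect" ([left, top, right, bottom] in pixels, round what is visible of it).
The state is a dict: "time_s": time; "joints": joint angles; "dq": joint speeds; "tau": joint torques, N m; "eef_pos": TCP position; "ee_rot": TCP orientation; "force": force on the tool from outside, world axes, zero at the start; "wrist_torque": the same for the moment, N m; "grip_width": opening from 0.0 (shut) to 1.0 (fully open).
Only numpy, scipy, OpenCV 4.12 (cv2) and the standard library are available. Lean on these libraries where they do the work, as an engineer would, in place of code of your own. Each camera call takes 0.05 s, during which the arm holds its last target. There are 200 camera calls.

TASK

Roll the amber jar that lies on the labeller's bed onto the drive roller by pushing its side, without lifting it, and press it home, square against both back rollers, with a light push of about 5 N held for a good half second (it is thin glass and must not be knocked or rammed). Let go and see that the jar stays there on the mark, then bring the press arm down by its handle, gently and without dropping it, until its roller rests on the jar, and leave it so. Leave the other jars and the things around alone.

Things in the scene. Friction and masses are not known exactly. Their poses are not given: they have to be found in the camera images.
- labeller: White bench labeller, 310 mm long (x), 200 mm wide (y), fixed on the counter. Origin on the counter under the mark; x runs along the bed from the loading end (robot's side) to the back rollers, y left, z up. Flat aluminium bed 60 mm above the counter, x -152 to +48 mm. Guide rails 14 mm high at y = -80 and +80 mm. Grey side plates at y = -53 and +53, x 34 to 90, up to 138 mm above the counter
- mark (a point): The mark: top line of the black drive roller, flush with the bed (60 mm above the counter), between two red index strokes. Axes as the labeller's. The jar is in place when its axis is straight above this line, which is where it touches the back rollers
- back_rollers: The jar's end stop: two black rubber rollers, 18 mm diameter, 18 mm wide, at y = -28 and +28 mm, free to turn on a rigid shaft along y. Origin at mid-shaft, 36 mm beyond the mark, 87 mm above the counter. Nothing gives here: 1 mm too far is some 7 N. A skewed jar meets one roller first and can jam there; pushed nearer its lagging end it swings square onto both
- jar: The jar to label, thin amber glass: a push or squeeze over 8 N breaks it. It lies across the bed, up to 0.06 rad askew: glass 54 mm diameter, 78 mm long, then a white cap, 46 mm diameter, up to 58 mm from the origin. Origin on the axis at mid-glass, 27 mm above the bed; y runs along the axis to the cap, x and z turn as it rolls. 0.15 to 0.28 kg; rolls easily, stops soon when not pushed
- press_arm (a joint): Angle of the blue press arm about its hinge, rad: about 0 when level towards the robot with its roller on a jar that is on the mark, pi/2 upright, 1.95 fully open. Light friction: it stays where left from 1.3 to 1.9, below that it falls forward. At angle a the handle is at x = 72 - 140 cos a, z = 124 + 140 sin a (mm, labeller's frame)
- handle (a point): Middle of the press arm's handle: a black round bar, 12 mm diameter, along the labeller's y, 70 mm free length between the arm's two blue side bars (5 mm thick, 14 mm deep), which run from its ends back to the hinge, 140 mm away. A round bar: it can turn in a grip
- hinge_pin (a point): Middle of the press arm's hinge pin, along the labeller's y, 72 mm beyond the mark and 124 mm above the counter
- label_reel (a point): Centre of the white label reel on the rear deck, 128 mm beyond the mark, 122 mm above the counter; 92 mm across with its clear discs, 70 mm wide; fixed
- press_roller: The rubber roller of the press arm, 20 mm diameter, 58 mm long, 77 mm from the hinge; origin at its centre. It meets the jar 5 mm on the robot's side of its top line. Under the arm's own weight it bears on the jar with about 3 to 4 N; the jar stands 20 N
- waiting_jar_a: Unlabelled amber jar, white cap, upright on the counter, 54 mm across, 97 mm tall; origin at the centre of its underside; leave it where it stands
- waiting_jar_b: Unlabelled amber jar, white cap, upright on the counter, 54 mm across, 97 mm tall; origin at the centre of its underside; leave it where it stands
- done_jar: Labelled amber jar, white cap, upright on the counter, 54 mm across, 97 mm tall; origin at the centre of its underside; leave it where it stands
- mortar: brass bowl 110 mm across, 85 mm high, origin at the centre of its underside; leave it alone
- weight: brass weight with a knob, 44 mm across, 54 mm high, origin at the centre of its underside; leave it alone
There are look-alikes about, which are no part of the job. What is shaped like the jar but green or turquoise is not meant.

How it is judged:
By the outcome, as a careful person would: the job done as asked, in the order asked, and still so for the second after the job is handed in, with the robot touching nothing.
It also fails if it takes over 64 s, if anything falls off the work surface, if the arm or the gripper's body presses on something with over 40 N, if the wrist force passes 120 N, or if a joint passes its speed limit or range.

## Working session

There is one attempt and no reset: what is moved stays moved. The work goes in short steps, Python scripts to look and compute and a tool call to move; the robot and the scene stay as the last step left them, time stands still between calls to the robot, and variables do not carry over. Pictures are saved under pics/ and viewed, about 8 in all and at most 12, crops included, and the job is handed in when it is done.

Besides the shell and the picture viewer there is one more tool, called after "Emit:" as a command line: name --argument value ..., lists and objects as JSON in quotes. drive_tool: Moves the arm, as the interface text tells. Scaled input: -1 to 1 covers 0.12 m each way for a shift and 0.5 rad each way for a turn. Its arguments: {"type":"object","properties":{"series":{"type":"string"},"newtons":{"type":"number"}},"required":["series"]}

```bash
mkdir -p pics; cat > h.py <<'E'
import numpy as np,cv2
from rig import telemetry,eyes,ctrl,nets
def save(p,n): cv2.imwrite('pics/'+n,cv2.cvtColor(p['frame'],cv2.COLOR_RGB2BGR))
def proj(p,P):
    P=np.atleast_2d(P); V=np.array(p['view']); c=P@V[:3,:3].T+V[:3,3]
    return np.c_[p['fx']*c[:,0]/-c[:,2]+p['cx'], p['fy']*-c[:,1]/-c[:,2]+p['cy']]
def back(p,uv,z):
    V=np.array(p['view']); R=V[:3,:3]; o=-R.T@V[:3,3]
    d=R.T@np.array([(uv[0]-p['cx'])/p['fx'],-(uv[1]-p['cy'])/p['fy'],-1])
    return o+d*(z-o[2])/d[2]
E
python3 - <<'E'
from h import *
print(telemetry.sense(), ctrl.grip_depth)
for n in('scene','top'):
    p=eyes.capture(n); save(p,n+'1.png'); print(n,[k for k in p],p['fx'],p['cx'],p['cy']);print(np.round(p['view'],3).tolist())
    for t in ('labeller','jar','handle','label_reel','back_rollers','press_roller','mortar','weight','waiting_jar_a','done_jar'):
        print(t,[(np.round(d['rect']).tolist(),round(d['confidence'],2)) for d in nets.spot_in(t,p)[:5]])
E
```

```text
{'time_s': 0.0, 'joints': array([-1.38942874e+00,  3.13444968e-01,  1.49848836e+00,  7.07165720e-06,
        1.33101586e+00, -2.23405576e-01]), 'dq': array([ 0.00063564, -0.00017525,  0.00035424,  0.00148204,  0.00013522,
        0.00120491]), 'tau': array([-3.11790127e-04, -4.12269008e+01, -2.59743136e+01, -2.35941025e-04,
        4.22258847e-03,  9.59124780e-09]), 'eef_pos': array([ 206.68635925, -482.29839427,  230.71835736]), 'ee_rot': array([-6.78045228e-04,  9.79589591e-01,  2.01006899e-01,  1.76887862e-05]), 'force': array([0.51119564, 0.8934189 , 0.49181407]), 'wrist_torque': array([ 0.00363034, -0.01125363,  0.00721716]), 'grip_width': 1.0019950341564254} 18.700000000000003
scene ['frame', 'fx', 'fy', 'cx', 'cy', 'view', 'shot'] 442.2854145389222 320.1247361136357 197.95201295628274
[[0.158, 0.987, -0.013, -132.304], [-0.829, 0.14, 0.542, 350.334], [0.537, -0.075, 0.84, -1592.333], [0.0, 0.0, 0.0, 1.0]]
labeller [([240.0, 187.0, 343.0, 306.0], 0.55), ([449.0, 228.0, 488.0, 266.0], 0.39)]
jar [([234.0, 153.0, 259.0, 187.0], 0.94), ([263.0, 203.0, 304.0, 227.0], 0.82), ([340.0
[... 744 characters left out ...]
.361], [-0.125, -0.006, 0.992, -1196.772], [0.0, 0.0, 0.0, 1.0]]
labeller [([330.0, 111.0, 417.0, 244.0], 0.69)]
jar [([284.0, 232.0, 310.0, 269.0], 0.93), ([353.0, 189.0, 392.0, 217.0], 0.84), ([395.0, 262.0, 425.0, 301.0], 0.67)]
handle [([353.0, 134.0, 395.0, 156.0], 0.74)]
label_reel [([327.0, 110.0, 414.0, 243.0], 0.84), ([426.0, 190.0, 450.0, 211.0], 0.4)]
back_rollers [([354.0, 164.0, 388.0, 170.0], 0.58)]
press_roller [([362.0, 140.0, 382.0, 151.0], 0.71), ([352.0, 134.0, 396.0, 157.0], 0.61)]
mortar [([182.0, 117.0, 225.0, 160.0], 0.91)]
weight [([442.0, 267.0, 462.0, 287.0], 0.68)]
waiting_jar_a [([300.0, 186.0, 315.0, 213.0], 0.89), ([425.0, 191.0, 452.0, 210.0], 0.8)]
done_jar []
```

```bash
python3 - <<'E'
import cv2
a=cv2.imread('pics/scene1.png')[140:320,170:500];b=cv2.imread('pics/top1.png')[90:320,170:480]
cv2.imwrite('pics/c1.png',cv2.resize(b,None,fx=2.58,fy=2.58,interpolation=2))
cv2.imwrite('pics/c2.png',cv2.resize(a,None,fx=2.4,fy=2.4,interpolation=2))
E
```

```text
(no output)
```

View pics/c1.png

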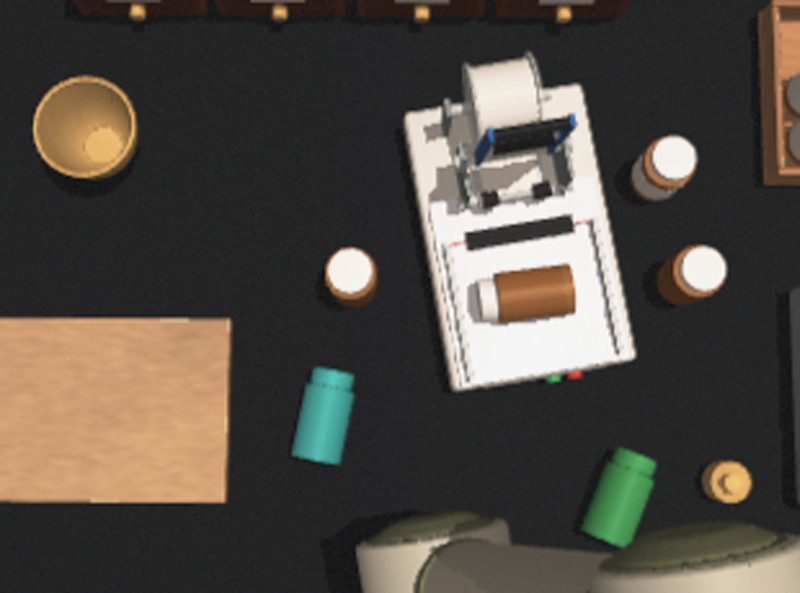

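View pics/c2.png

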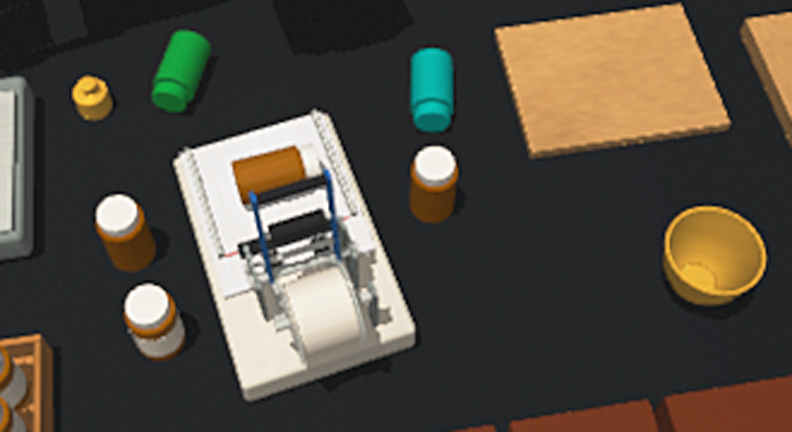

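The top crop shows the labeller yawed a little. The red strokes are at about (458,244) and (582,222), and the amber jar is at about (523,293) with its cap to the left. The arm stands open near upright. The turquoise and green look-alikes lie clear of the bed.

```bash
python3 - <<'E'
from h import *
p=eyes.capture('top')
f=lambda x,y,z:back(p,(170+(x+.5)/2.58-.5,90+(y+.5)/2.58-.5),z)
def rep(n,a,b,z):
    A,B=f(*a,z),f(*b,z); d=A-B; print(n,A[:2].round(1),B[:2].round(1),'mid',((A+B)/2)[:2].round(1),'len',np.hypot(*d[:2]).round(1),'yaw',round(float(np.arctan2(-d[0],d[1])),4))
rep('strokes',(458,244),(582,222),60)
rep('roller',(466,240),(574,224),60)
rep('frontbase',(455,389),(634,357),60)
rep('jar ends',(472,300),(575,290),87)
rep('rollers',(491,199),(541,190),96)
for z in(250,262):rep('handle',(487,150),(573,129),z)
for n,c,z in(('wa',(674,158),97),('wb',(703,270),97),('d',(352,272),97),('reel',(502,90),168)):print(n,f(*c,z).round(0))
E
```

```text
strokes [579.3  19.2] [ 604.1 -114.2] mid [591.7 -47.5] len 135.7 yaw 0.1841
roller [583.7  10.6] [ 601.9 -105.6] mid [592.8 -47.5] len 117.6 yaw 0.1553
frontbase [423.9  22.4] [ 459.  -167.3] mid [441.4 -72.4] len 192.9 yaw 0.1833
jar ends [515.5   6.1] [ 526.7 -101.5] mid [521.1 -47.7] len 108.1 yaw 0.104
rollers [621.  -13.4] [631.  -65.8] mid [626.  -39.6] len 53.3 yaw 0.1872
handle [633.6   2.8] [653.7 -75.9] mid [643.6 -36.5] len 81.2 yaw 0.2506
handle [630.5   3.8] [650.4 -74. ] mid [640.4 -35.1] len 80.3 yaw 0.2506
wa [ 666. -206.   97.]
wb [ 547. -233.   97.]
d [543. 131.  97.]
reel [716. -19. 168.]
```

Emit:
drive_tool --series "0.3 -0.2 0 0 0 0 0.45;0.6 -0.4 0 0 0 0 0.45;0.82 -0.58 0 0 0 0 0.45;0.82 -0.58 0 0 0 0 0.45" --newtons 20

```text
time_s: 1.55
eef_pos: [271.3, -377.1, 231.7]
ee_rot: [-0.0, 0.979, 0.203, 0.0]
force: [0.7, -1.0, 0.3]
grip_width: 0.449
```

Emit:
drive_tool --series "0.3 -0.2 0 0 0 0 0.45;0.6 -0.4 0 0 0 0 0.45;0.82 -0.58 0 0 0 0 0.45;0.82 -0.58 0 0 0 0 0.45"

```text
time_s: 1.95
eef_pos: [335.1, -271.9, 232.0]
ee_rot: [-0.0, 0.979, 0.204, 0.001]
force: [0.4, 0.0, -0.1]
grip_width: 0.449
```

Emit:
drive_tool --series "0.3 -0.2 0 0 0 0 0.45;0.6 -0.4 0 0 0 0 0.45;0.82 -0.58 0 0 0 0 0.45;0.82 -0.58 0 0 0 0 0.45"

```text
time_s: 2.35
eef_pos: [398.4, -167.2, 232.2]
ee_rot: [-0.0, 0.979, 0.206, 0.001]
force: [0.5, -1.1, 0.3]
grip_width: 0.449
```

Emit:
drive_tool --series "0.3 -0.2 0 0 0 0.15 0.45;0.6 -0.4 0.1 0 0 0.3 0.45;0.82 -0.58 0.1 0 0 0.44 0.45;0.82 -0.58 0.1 0 0 0.44 0.45;0.82 -0.58 0.1 0 0 0.44 0.45"

```text
time_s: 2.85
eef_pos: [460.5, -64.8, 220.2]
ee_rot: [0.0, 0.995, 0.098, 0.001]
force: [0.4, 0.2, -0.5]
grip_width: 0.447
```

```bash
python3 - <<'E'
from h import *
import pickle
p=eyes.capture('wrist'); t=eyes.capture('top'); pickle.dump((p,t),open('w.pkl','wb'))
save(p,'w1.png'); a=t['frame'][100:260,300:450]
b=cv2.resize(a,None,fx=3,fy=3,interpolation=2)
cv2.imwrite('pics/w.png',cv2.resize(cv2.cvtColor(p['frame'],4),None,fx=1.25,fy=1.25))
print(np.round(p['view'],3).tolist())
E
```

```text
[[0.195, -0.981, 0.001, -154.437], [0.94, 0.187, -0.285, -385.651], [0.279, 0.056, 0.959, -493.665], [0.0, 0.0, 0.0, 1.0]]
```

View pics/w.png

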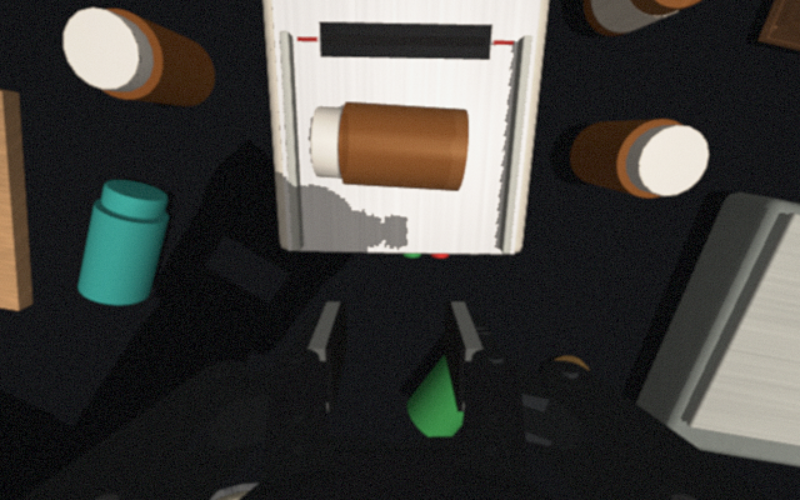

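The wrist view shows the strokes at (307,39) and (503,43). The jar glass spans about (344,144) to (466,150), cap to the left. The jar is slightly skewed, and the fingers are behind the loading end.

```bash
cat > fit.py <<'E'
from h import *
from scipy.optimize import least_squares
def jarmodel(c,yaw,z=87):
    # extreme silhouette corners of the glass: circle points at both ends
    ax=np.array([-np.sin(yaw),np.cos(yaw),0]); px=np.array([np.cos(yaw),np.sin(yaw),0]); c=np.array([*c,z])
    th=np.linspace(0,2*np.pi,90)
    r=lambda s:c+s*ax+27*(np.cos(th)[:,None]*px+np.sin(th)[:,None]*np.array([0,0,1]))
    return np.r_[r(39),r(-39)]
def amber(p,box):
    h=cv2.cvtColor(p['frame'],cv2.COLOR_RGB2HSV); m=((h[...,0]<20)&(h[...,1]>120)&(h[...,2]>40)).astype(np.uint8)
    k=np.zeros_like(m);k[box[1]:box[3],box[0]:box[2]]=1; m=m*k
    n,l,s,_=cv2.connectedComponentsWithStats(m); i=1+np.argmax(s[1:,4]); return (l==i).astype(np.uint8)
def fitjar(p,box,x0):
    m=amber(p,box)
    def mask(x):
        k=np.zeros(m.shape,np.uint8); h=cv2.convexHull((proj(p,jarmodel(x[:2],x[2]))*16).round().astype(np.int32)); cv2.fillConvexPoly(k,h,1,cv2.LINE_AA,4); return k
    def cost(x): return float(np.sum(mask(x)!=m))
    from scipy.optimize import minimize
    s=np.array([[0,0,0],[8,0,0],[0,8,0],[0,0,.08]])+np.array(x0)
    r=minimize(cost,x0,method='Nelder-Mead',options=dict(initial_simplex=s,xatol=.05,fatol=.5,maxiter=300))
    return r.x,r.fun,m.sum()
E
python3 - <<'E'
from fit import *
import pickle
p,t=pickle.load(open('w.pkl','rb'))
L,R=[back(p,(np.array(q)+.5)/1.25-.5,60) for q in((307,39),(503,43))]
d=L-R; M=(L+R)/2; yaw=np.arctan2(-d[0],d[1]); print('mark',M.round(1),np.hypot(*d[:2]),yaw)
for q in((321,41),(491,41)): print(back(p,(np.array(q)+.5)/1.25-.5,60))
ra,rb=[back(p,(np.array(q)+.5)/1.25-.5,74) for q in((283,35),(290,247))];print('rail L',ra,rb,np.arctan2(*(ra-rb)[[1,0]]))
ra,rb=[back(p,(np.array(q)+.5)/1.25-.5,60) for q in((513,48),(499,247))];print('rail R',ra,rb,np.arctan2(*(ra-rb)[[1,0]]))
print(fitjar(p,(240,70,390,165),[521,-50,.12])); x=fitjar(p,(240,70,390,165),[521,-50,.12])[0]
print(fitjar(t,(350,185,400,222),[521,-50,.12]))
e=x[:2]-M[:2]; print('jar in lab',e@[np.cos(yaw),np.sin(yaw)],e@[-np.sin(yaw),np.cos(yaw)],x[2]-yaw)
E
```

```text
mark [590. -47.  60.] 135.3211871195393 0.1783997934293204
[578.68180835   9.99263438  60.        ]
[ 601.62758825 -105.07732763   60.        ]
rail L [575.10797229  32.09907743  74.        ] [431.83314894   9.97613925  74.        ] 0.15319922314802975
rail R [ 600.371117   -121.19270248   60.        ] [ 459.56076072 -150.26837815   60.        ] 0.2036263494397754
(array([ 5.20157756e+02, -5.82724872e+01,  1.32088185e-01]), np.float64(392.0), np.uint64(6365))
(array([ 5.21239270e+02, -4.88684655e+01,  1.18171055e-01]), np.float64(553.0), np.uint64(92))
jar in lab -70.77728607647545 1.261211785556647 -0.04631160813177118
```

Emit:
drive_tool --series "-0.03 0.04 0.3 0 0 0.03 0.45;-0.03 0.04 0.6 0 0 0.03 0.45;-0.03 0.04 0.8 0 0 0.03 0.45;-0.03 0.04 0.8 0 0 0.03 0.45"

```text
time_s: 3.35
eef_pos: [456.1, -71.5, 122.1]
ee_rot: [-0.001, 0.996, 0.088, -0.002]
force: [-0.2, 0.4, 0.8]
grip_width: 0.449
```

Emit:
drive_tool --series "0 0 0.2 0 0 0 0.45;0 0 0.35 0 0 0 0.45;0 0 0.45 0 0 0 0.45;0 0 0.45 0 0 0 0.45;0 0 0.45 0 0 0 0.45"

```text
time_s: 3.85
eef_pos: [456.5, -72.2, 69.4]
ee_rot: [-0.001, 0.996, 0.088, -0.001]
force: [0.7, -0.7, 0.2]
grip_width: 0.451
```

```bash
python3 - <<'E'
from fit import *
s=telemetry.sense(); print(s['eef_pos'],s['ee_rot'],s['force'])
p=eyes.capture('wrist'); save(p,'w2.png')
print(fitjar(p,(200,0,440,250),[520,-58,.13]))
E
```

```text
[456.53392313 -72.18886799  69.41204506] [-7.25668478e-04  9.96103694e-01  8.81823080e-02 -8.86129369e-04] [ 0.68789468 -0.66793709  0.20696168]
(array([ 5.20913070e+02, -6.03256768e+01,  1.35489142e-01]), np.float64(3097.0), np.uint64(34246))
```

View pics/w2.png

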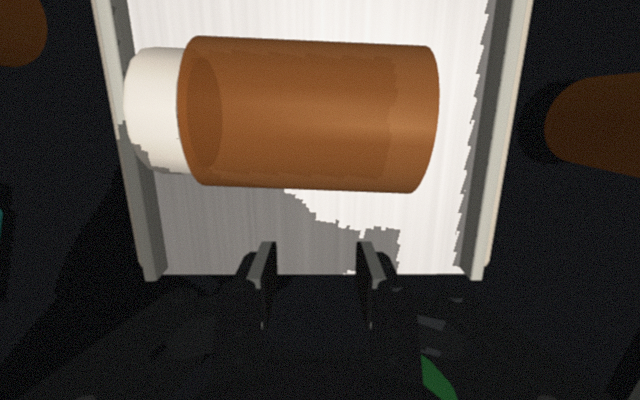

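The fingers (265–375, 250) sit behind the jar, clear of rails and jar, so I start the slow push.

Emit:
drive_tool --series "0.04 0 0 0 0 0 0.45;0.08 0 0 0 0 0 0.45;0.12 0 0 0 0 0 0.45;0.15 0 0 0 0 0 0.45;0.17 0 0 0 0 0 0.45;0.19 0 0 0 0 0 0.45;0.2 0 0 0 0 0 0.45;0.21 0 0 0 0 0 0.45;0.22 0 0 0 0 0 0.45;0.23 0 0 0 0 0 0.45;0.25 0 0 0 0 0 0.45;0.27 0 0 0 0 0 0.45;0.29 0 0 0 0 0 0.45;0.31 0 0 0 0 0 0.45;0.33 0 0 0 0 0 0.45;0.35 0 0 0 0 0 0.45;0.37 0 0 0 0 0 0.45"

```text
time_s: 5.6
eef_pos: [500.5, -64.2, 69.4]
ee_rot: [-0.001, 0.996, 0.088, -0.001]
force: [0.2, -0.1, 0.2]
grip_width: 0.455
```

```bash
cat > st.py <<'E'
from fit import *
def st(x0=None,box=(120,0,520,260),n=None):
    M=np.array([591,-47]);yw=.18; R=np.array([[np.cos(yw),np.sin(yw)],[-np.sin(yw),np.cos(yw)]])
    s=telemetry.sense(); print('t',s['time_s'],'pos',s['eef_pos'].round(2),'lab',(R@(s['eef_pos'][:2]-M)).round(2),'F',s['force'].round(2),'Flab',(R@s['force'][:2]).round(2),'T',s['wrist_torque'].round(3),'rot',s['ee_rot'].round(4),s['grip_width'])
    if x0 is not None:
        p=eyes.capture('wrist')
        if n: save(p,n)
        x,c,m=fitjar(p,box,x0); print('jar lab',(R@(x[:2]-M)).round(2),'skew',round(x[2]-yw,3),c,m)
        return p
E
python3 -c "
from st import *
st([545,-55,.17],n='w3.png')"
```

```text
t 5.6 pos [500.5  -64.22  69.39] lab [-92.12  -0.74] F [ 0.2  -0.15  0.17] Flab [ 0.17 -0.18] T [-0.007  0.02  -0.03 ] rot [-6.000e-04  9.961e-01  8.830e-02 -7.000e-04] 0.4545435475885672
jar lab [-54.89   0.33] skew -0.042 453.0 30965
```

Emit:
drive_tool --series "0.02 0 0 0 0 0 0.45;0.04 0 0 0 0 0 0.45;0.06 0 0 0 0 0 0.45;0.08 0 0 0 0 0 0.45;0.1 0 0 0 0 0 0.45;0.12 0 0 0 0 0 0.45;0.14 0 0 0 0 0 0.45;0.16 0 0 0 0 0 0.45;0.18 0 0 0 0 0 0.45;0.2 0 0 0 0 0 0.45;0.22 0 0 0 0 0 0.45"

```text
time_s: 6.75
eef_pos: [527.0, -59.5, 69.4]
ee_rot: [-0.001, 0.996, 0.088, -0.001]
force: [-0.2, -0.8, -0.2]
grip_width: 0.454
```

```bash
python3 -c "
from st import *
st([565,-50,.17],n='w4.png')"
```

```text
t 6.75 pos [526.96 -59.53  69.4 ] lab [-65.25  -0.86] F [-0.16 -0.77 -0.24] Flab [-0.29 -0.73] T [-0.007 -0.011  0.021] rot [-6.000e-04  9.961e-01  8.830e-02 -6.000e-04] 0.45350663710481587
jar lab [-27.7   -0.74] skew -0.038 239.0 31267
```

View pics/w4.png

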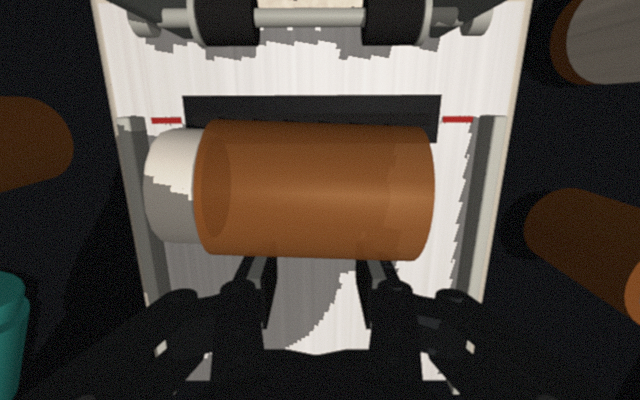

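Emit:
drive_tool --series "0.02 0 0 0 0 0 0.45;0.04 0 0 0 0 0 0.45;0.06 0 0 0 0 0 0.45;0.08 0 0 0 0 0 0.45;0.1 0 0 0 0 0 0.45;0.12 0 0 0 0 0 0.45;0.14 0 0 0 0 0 0.45;0.15 0 0 0 0 0 0.45;0.16 0 0 0 0 0 0.45;0.17 0 0 0 0 0 0.45;0.175 0 0 0 0 0 0.45;0.18 0 0 0 0 0 0.45;0.18 0 0 0 0 0 0.45"

```text
time_s: 8.1
eef_pos: [548.6, -55.7, 69.4]
ee_rot: [-0.001, 0.996, 0.088, -0.0]
force: [0.5, 0.0, 0.7]
grip_width: 0.45
```

```bash
python3 -c "
from st import *
st([585,-48,.17],n='w5.png')"
```

```text
t 8.1 pos [548.55 -55.72  69.42] lab [-43.32  -0.98] F [0.54 0.   0.72] Flab [ 0.53 -0.09] T [ 0.017 -0.024  0.012] rot [-6.000e-04  9.961e-01  8.830e-02 -4.000e-04] 0.4502563357586187
jar lab [-6.09 -1.53] skew -0.033 408.0 31025
```

Emit:
drive_tool --series "0.005 0 0 0 0 0 0.45;0.01 0 0 0 0 0 0.45;0.015 0 0 0 0 0 0.45;0.02 0 0 0 0 0 0.45;0.025 0 0 0 0 0 0.45"

```text
time_s: 8.65
eef_pos: [551.5, -55.2, 69.4]
ee_rot: [-0.001, 0.996, 0.088, -0.0]
force: [0.8, -0.7, 0.7]
grip_width: 0.45
```

Emit:
drive_tool --series "0.003 0 0 0 0 0 0.45;0.006 0 0 0 0 0 0.45;0.009 0 0 0 0 0 0.45"

```text
time_s: 8.95
eef_pos: [552.5, -55.0, 69.4]
ee_rot: [-0.001, 0.996, 0.088, -0.001]
force: [-1.3, -0.0, 0.9]
grip_width: 0.454
```

Emit:
drive_tool --series "0.003 0 0 0 0 0 0.45;0.006 0 0 0 0 0 0.45"

```text
time_s: 9.15
eef_pos: [553.2, -55.0, 69.4]
ee_rot: [-0.001, 0.996, 0.088, -0.001]
force: [-1.2, -0.8, 0.5]
grip_width: 0.448
```

```bash
python3 -c "
from st import *
st([589,-48,.17],n='w6.png')"
```

```text
t 9.15 pos [553.17 -54.97  69.43] lab [-38.65  -1.06] F [-1.17 -0.85  0.52] Flab [-1.31 -0.63] T [-0.167  0.133 -0.014] rot [-5.000e-04  9.961e-01  8.830e-02 -7.000e-04] 0.4482731198922562
jar lab [-1.95 -1.61] skew -0.027 613.0 31012
```

Emit:
drive_tool --series "0.002 0 0 0 0 0 0.45;0.004 0 0 0 0 0 0.45"

```text
time_s: 9.4
eef_pos: [553.7, -54.9, 69.4]
ee_rot: [-0.0, 0.996, 0.088, -0.001]
force: [-1.8, -0.1, 0.9]
grip_width: 0.448
```

Emit:
drive_tool --series "0.002 0 0 0 0 0 0.45;0.004 0 0 0 0 0 0.45"

```text
time_s: 9.6
eef_pos: [554.2, -54.9, 69.5]
ee_rot: [-0.0, 0.996, 0.088, -0.001]
force: [-2.0, -1.2, 0.9]
grip_width: 0.447
```

Emit:
drive_tool --series "0.002 0 0 0 0 0 0.45;0.004 0 0 0 0 0 0.45"

```text
time_s: 9.8
eef_pos: [554.4, -54.9, 69.4]
ee_rot: [-0.0, 0.996, 0.088, -0.001]
force: [-4.3, -1.7, 1.6]
grip_width: 0.451
```

Emit:
drive_tool --series "0.002 0 0 0 0 0 0.45;0.002 0 0 0 0 0 0.45"

```text
time_s: 10.0
eef_pos: [554.4, -54.9, 69.4]
ee_rot: [-0.0, 0.996, 0.088, -0.001]
force: [-4.8, -2.5, 2.8]
grip_width: 0.451
```

```bash
python3 -c "
from st import *
st([590,-48,.18],n='w7.png')"
```

```text
t 10.0 pos [554.41 -54.87  69.43] lab [-37.41  -1.19] F [-4.83 -2.51  2.83] Flab [-5.2 -1.6] T [-0.308  0.671 -0.032] rot [-4.000e-04  9.961e-01  8.840e-02 -1.400e-03] 0.45074953963074565
jar lab [-1.14 -1.43] skew -0.006 526.0 30998
```

Emit:
drive_tool --series "0.002 0 0 0 0 0 0.45;0.002 0 0 0 0 0 0.45;0.002 0 0 0 0 0 0.45"

```text
time_s: 10.35
eef_pos: [554.4, -54.9, 69.4]
ee_rot: [-0.0, 0.996, 0.088, -0.002]
force: [-5.0, -0.9, 2.6]
grip_width: 0.449
```

```bash
python3 -c "
from st import *
p=st([590,-48,.18],n='w8.png')
cv2.imwrite('pics/w8c.png',cv2.resize(cv2.cvtColor(p['frame'],4)[0:280,100:540],None,fx=1.8,fy=1.8,interpolation=2))"
```

```text
t 10.35 pos [554.41 -54.88  69.41] lab [-37.41  -1.2 ] F [-5.02 -0.92  2.65] Flab [-5.1  -0.01] T [-0.359  0.749  0.002] rot [-4.000e-04  9.961e-01  8.840e-02 -1.700e-03] 0.4491957577835763
jar lab [-0.94 -1.39] skew -0.011 580.0 30962
```

View pics/w8c.png

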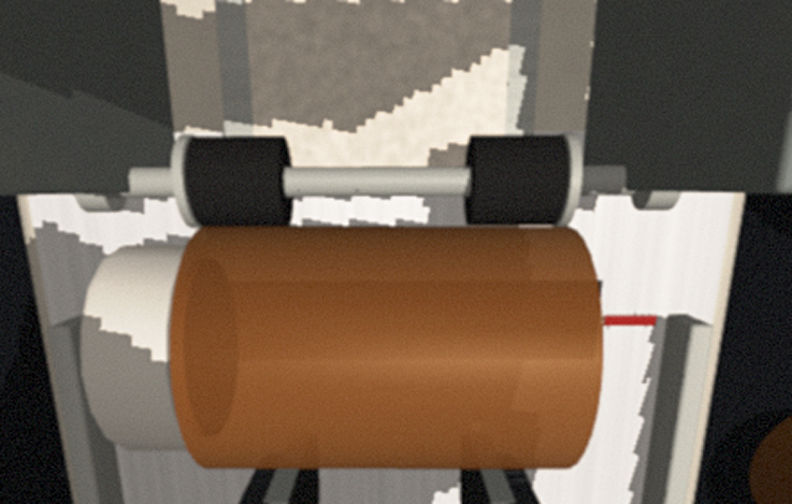

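The jar's top edge is level at about y=226 in the crop and meets both back rollers, so it is square. I hold a little longer, then back off gently.

Emit:
drive_tool --series "0.002 0 0 0 0 0 0.45;0.002 0 0 0 0 0 0.45;0.002 0 0 0 0 0 0.45;0.002 0 0 0 0 0 0.45"

```text
time_s: 10.8
eef_pos: [554.4, -54.9, 69.5]
ee_rot: [-0.0, 0.996, 0.088, -0.002]
force: [-4.6, -2.8, 3.5]
grip_width: 0.453
```

Emit:
drive_tool --series "0 0 0 0 0 0 0.45;-0.003 0 0 0 0 0 0.45;-0.006 0 0 0 0 0 0.45;-0.01 0 0 0 0 0 0.45;-0.02 0 0 0 0 0 0.45;-0.05 0 0 0 0 0 0.45;-0.1 0 0 0 0 0 0.45;-0.2 0 0 0 0 0 0.45;-0.2 0 0 0 0 0 0.45"

```text
time_s: 11.7
eef_pos: [529.6, -59.2, 69.5]
ee_rot: [-0.001, 0.996, 0.088, -0.002]
force: [-0.4, 0.9, 0.1]
grip_width: 0.449
```

```bash
python3 -c "
from st import *
st([590,-48,.18],n='w9.png')"
```

```text
t 11.7 pos [529.64 -59.18  69.51] lab [-62.55  -1.  ] F [-0.38  0.92  0.14] Flab [-0.21  0.97] T [-0.026 -0.054  0.007] rot [-6.000e-04  9.961e-01  8.820e-02 -2.400e-03] 0.4488816417438142
jar lab [-1.   -1.42] skew -0.004 709.0 35958
```

Emit:
drive_tool --series "-0.1 0 -0.3 0 0 0 0.45;-0.2 0 -0.6 0 0 0 0.45;-0.2 0 -1 0 0 0 0.45;-0.2 0 -1 0 0 0 0.45"

```text
time_s: 12.15
eef_pos: [509.9, -64.3, 195.8]
ee_rot: [0.002, 0.996, 0.088, 0.003]
force: [1.1, -0.9, -0.6]
grip_width: 0.45
```

Emit:
drive_tool --series "0 0 -0.4 0 0 -0.3 0.45;0 0 -0.8 0 0 -0.6 0.45;0 0 -1 0 0 -0.9 0.45;0 0 -1 0 0 -1 0.45;0 0 -1 0 0 -1 0.45"

```text
time_s: 12.65
eef_pos: [509.4, -63.9, 316.1]
ee_rot: [0.003, 0.943, 0.332, 0.003]
force: [0.1, 0.5, -0.8]
grip_width: 0.449
```

```bash
python3 - <<'E'
from st import *
st()
s=eyes.capture('scene'); t=eyes.capture('top'); save(s,'s2.png'); save(t,'t2.png')
M=np.array([590.3,-47]);yw=.18; R=np.array([[np.cos(yw),-np.sin(yw)],[np.sin(yw),np.cos(yw)]])
for a in(1.3,1.35,1.4,1.45,1.5,1.6,1.7):
    x,z=72-140*np.cos(a),124+140*np.sin(a); P=np.array([np.r_[M+R@[x,y],z] for y in(-35,0,35)])
    print(a,proj(s,P).round(1).tolist(),proj(t,P).round(1).tolist())
# press arm blue pixels + crops
A=cv2.resize(cv2.cvtColor(s['frame'],4)[200:265,255:325],(400,371),interpolation=2)
B=cv2.resize(cv2.cvtColor(t['frame'],4)[120:185,340:410],(400,371),interpolation=2)
cv2.imwrite('pics/h.png',np.hstack([A,B]))
E
```

```text
t 12.65 pos [509.4  -63.92 316.07] lab [-83.31  -2.04] F [ 0.1   0.49 -0.78] Flab [0.18 0.47] T [-0.003 -0.057 -0.072] rot [0.003  0.9433 0.332  0.0031] 0.44903872128727707
1.3 [[272.9, 216.2], [287.2, 211.8], [301.4, 207.5]] [[392.2, 148.3], [377.5, 150.9], [362.7, 153.4]]
1.35 [[273.6, 218.2], [288.0, 213.8], [302.3, 209.4]] [[391.8, 145.3], [377.0, 147.9], [362.3, 150.4]]
1.4 [[274.4, 220.3], [288.9, 215.9], [303.2, 211.5]] [[391.3, 142.4], [376.6, 144.9], [361.8, 147.4]]
1.45 [[275.2, 222.5], [289.7, 218.1], [304.1, 213.7]] [[390.8, 139.4], [376.0, 141.9], [361.3, 144.5]]
1.5 [[276.0, 224.9], [290.6, 220.4], [305.0, 215.9]] [[390.3, 136.4], [375.5, 139.0], [360.7, 141.5]]
1.6 [[277.7, 229.9], [292.4, 225.3], [306.9, 220.8]] [[389.2, 130.7], [374.4, 133.2], [359.6, 135.7]]
1.7 [[279.5, 235.2], [294.3, 230.6], [308.9, 226.0]] [[387.9, 125.1], [373.2, 127.6], [358.5, 130.1]]
```

View pics/h.png

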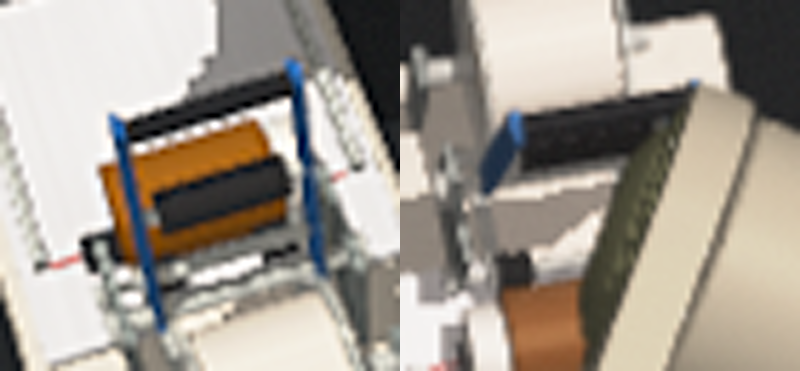

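The scene crop puts the handle ends at about (277,222) and (306,214), so a≈1.47 and the handle is at lab x≈58, z≈263. The jar is visible on the rollers.

Emit:
drive_tool --series "0.15 0.08 -0.1 0 0 -0.25 0.45;0.3 0.16 -0.1 0 0 -0.5 0.45;0.45 0.22 -0.1 0 0 -0.75 0.45;0.52 0.27 -0.1 0 0 -1 0.45;0.52 0.27 -0.1 0 0 -1 0.45"

```text
time_s: 13.25
eef_pos: [578.5, -49.9, 325.8]
ee_rot: [0.002, 0.832, 0.554, 0.001]
force: [0.2, 0.4, -0.3]
grip_width: 0.447
```

Emit:
drive_tool --series "0.1 0.15 0 0 0 -0.25 0.45;0.2 0.3 0 0 0 -0.5 0.45;0.3 0.42 0 0 0 -0.75 0.45;0.33 0.49 0 0 0 -1 0.45;0.33 0.49 0 0 0 -1 0.45"

```text
time_s: 13.75
eef_pos: [648.3, -36.1, 324.9]
ee_rot: [0.001, 0.67, 0.742, -0.0]
force: [-0.6, -0.6, -0.1]
grip_width: 0.447
```

```bash
python3 - <<'E'
from st import *
st()
p=eyes.capture('wrist'); save(p,'w10.png')
M=np.array([590.3,-47]);yw=.18; R=np.array([[np.cos(yw),-np.sin(yw)],[np.sin(yw),np.cos(yw)]])
for a in(1.4,1.45,1.5,1.55):
    x,z=72-140*np.cos(a),124+140*np.sin(a); P=np.array([np.r_[M+R@[x,y],z] for y in(-35,0,35)])
    print(a,proj(p,P).round(1).tolist())
E
```

```text
t 13.75 pos [648.27 -36.1  324.86] lab [58.29  0.47] F [-0.63 -0.63 -0.13] Flab [-0.73 -0.51] T [-0.023 -0.012 -0.034] rot [ 0.0013  0.6702  0.7422 -0.    ] 0.44724907347075316
1.4 [[306.3, 260.5], [301.9, 214.7], [297.1, 164.5]]
1.45 [[315.9, 260.5], [312.0, 214.5], [307.6, 164.0]]
1.5 [[325.6, 260.2], [322.1, 214.1], [318.3, 163.4]]
1.55 [[335.5, 259.8], [332.4, 213.5], [329.0, 162.6]]
```

View pics/w10.png

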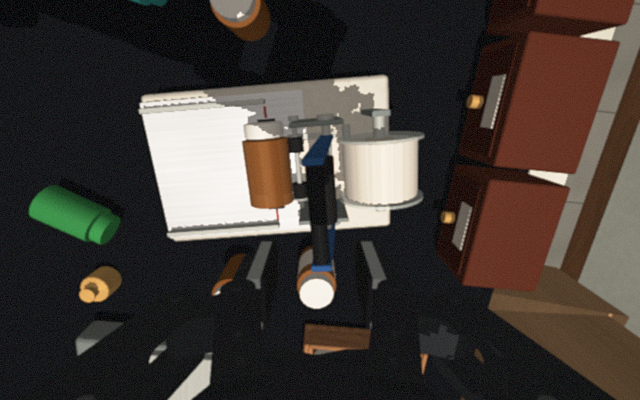

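The wrist view shows the handle centred at (319,213) between the fingers at x≈262 and x≈372. That gives a≈1.49. Descend and grip.

Emit:
drive_tool --series "0 0.01 0 0 0 -0.16 0.45;0 0.015 0.15 0 0 -0.16 0.45;0 0.015 0.3 0 0 -0.16 0.45;0 0.015 0.45 0 0 -0.16 0.45;0 0.015 0.57 0 0 -0.16 0.45;0 0.015 0.64 0 0 -0.16 0.45;0 0.015 0.67 0 0 -0.16 0.45;0 0.015 0.67 0 0 -0.16 0.45"

```text
time_s: 14.6
eef_pos: [649.5, -36.2, 245.1]
ee_rot: [0.001, 0.642, 0.767, -0.0]
force: [0.2, 0.6, 0.4]
grip_width: 0.449
```

```bash
python3 -c "
from st import *
st()"
```

```text
t 14.6 pos [649.52 -36.24 245.08] lab [59.5   0.11] F [0.23 0.59 0.41] Flab [0.33 0.54] T [-0.035 -0.003  0.042] rot [ 0.0015  0.6418  0.7668 -0.    ] 0.44864017013508345
```

Emit:
drive_tool --series "0 0 0 0 0 0 0.35;0 0 0 0 0 0 0.28;0 0 0 0 0 0 0.22;0 0 0 0 0 0 0.18;0 0 0 0 0 0 0.14;0 0 0 0 0 0 0.1;0 0 0 0 0 0 0.05;0 0 0 0 0 0 0.05;0 0 0 0 0 0 0.05" --newtons 20

```text
time_s: 15.5
eef_pos: [649.5, -36.2, 245.3]
ee_rot: [0.002, 0.642, 0.767, 0.0]
force: [-1.6, 0.6, 2.4]
grip_width: 0.133
```

```bash
python3 -c "
from st import *
st()"
```

```text
t 15.5 pos [649.53 -36.21 245.26] lab [59.51  0.13] F [-1.6   0.64  2.41] Flab [-1.46  0.91] T [-0.011  0.163  0.051] rot [0.0016 0.6418 0.7668 0.    ] 0.1327860453820088
```

```bash
cat > arc.py <<'E'
import numpy as np,sys
a0,a1,n=map(float,sys.argv[1:])
A=a0+(a1-a0)*(np.arange(1,n+1)/n)
print(';'.join(f'0 {-140*(np.cos(a)-np.cos(a0))/120:.3f} {140*(np.sin(a0)-np.sin(a))/120:.3f} 0 0 0 0.05' for a in A))
E
python3 arc.py 1.486 1.2 8; python3 arc.py 1.2 0.7 12
```

```text
0 -0.041 0.004 0 0 0 0.05;0 -0.083 0.010 0 0 0 0.05;0 -0.124 0.017 0 0 0 0.05;0 -0.165 0.026 0 0 0 0.05;0 -0.205 0.036 0 0 0 0.05;0 -0.245 0.048 0 0 0 0.05;0 -0.285 0.061 0 0 0 0.05;0 -0.324 0.075 0 0 0 0.05
0 -0.045 0.019 0 0 0 0.05;0 -0.089 0.039 0 0 0 0.05;0 -0.132 0.061 0 0 0 0.05;0 -0.175 0.085 0 0 0 0.05;0 -0.216 0.111 0 0 0 0.05;0 -0.256 0.138 0 0 0 0.05;0 -0.295 0.167 0 0 0 0.05;0 -0.333 0.198 0 0 0 0.05;0 -0.369 0.230 0 0 0 0.05;0 -0.404 0.264 0 0 0 0.05;0 -0.437 0.299 0 0 0 0.05;0 -0.470 0.336 0 0 0 0.05
```

Emit:
drive_tool --series "0 -0.02 0.002 0 0 0 0.05;0 -0.05 0.005 0 0 0 0.05;0 -0.083 0.01 0 0 0 0.05;0 -0.124 0.017 0 0 0 0.05;0 -0.165 0.026 0 0 0 0.05;0 -0.205 0.036 0 0 0 0.05;0 -0.245 0.048 0 0 0 0.05;0 -0.285 0.061 0 0 0 0.05;0 -0.324 0.075 0 0 0 0.05;0 -0.324 0.075 0 0 0 0.05"

```text
time_s: 16.5
eef_pos: [610.5, -43.3, 235.8]
ee_rot: [0.001, 0.642, 0.767, -0.0]
force: [-0.1, -1.3, 0.3]
grip_width: 0.132
```

```bash
python3 -c "
from st import *
st()"
```

```text
t 16.5 pos [610.54 -43.3  235.79] lab [19.89  0.14] F [-0.11 -1.34  0.27] Flab [-0.34 -1.3 ] T [-0.196 -0.08   0.022] rot [ 1.000e-03  6.420e-01  7.667e-01 -5.000e-04] 0.132005588691779
```

Emit:
drive_tool --series "0 -0.045 0.019 0 0 0 0.05;0 -0.089 0.039 0 0 0 0.05;0 -0.132 0.061 0 0 0 0.05;0 -0.175 0.085 0 0 0 0.05;0 -0.216 0.111 0 0 0 0.05;0 -0.256 0.138 0 0 0 0.05;0 -0.295 0.167 0 0 0 0.05;0 -0.333 0.198 0 0 0 0.05;0 -0.369 0.23 0 0 0 0.05;0 -0.404 0.264 0 0 0 0.05;0 -0.437 0.299 0 0 0 0.05;0 -0.47 0.336 0 0 0 0.05;0 -0.47 0.336 0 0 0 0.05"

```text
time_s: 17.8
eef_pos: [554.4, -53.4, 194.6]
ee_rot: [0.0, 0.642, 0.767, -0.001]
force: [0.3, -2.0, -2.1]
grip_width: 0.129
```

```bash
python3 -c "
from st import *
st()"; python3 arc.py .7 .25 12; python3 arc.py .25 0.08 6
```

```text
t 17.8 pos [554.38 -53.36 194.61] lab [-37.17   0.3 ] F [ 0.27 -1.96 -2.06] Flab [-0.09 -1.97] T [-0.203 -0.138  0.058] rot [ 4.000e-04  6.420e-01  7.667e-01 -9.000e-04] 0.12857250085370892
0 -0.028 0.034 0 0 0 0.05;0 -0.054 0.069 0 0 0 0.05;0 -0.079 0.105 0 0 0 0.05;0 -0.102 0.142 0 0 0 0.05;0 -0.124 0.180 0 0 0 0.05;0 -0.145 0.218 0 0 0 0.05;0 -0.164 0.257 0 0 0 0.05;0 -0.182 0.297 0 0 0 0.05;0 -0.199 0.338 0 0 0 0.05;0 -0.213 0.379 0 0 0 0.05;0 -0.226 0.421 0 0 0 0.05;0 -0.238 0.463 0 0 0 0.05
0 -0.008 0.032 0 0 0 0.05;0 -0.015 0.064 0 0 0 0.05;0 -0.020 0.097 0 0 0 0.05;0 -0.025 0.130 0 0 0 0.05;0 -0.029 0.162 0 0 0 0.05;0 -0.033 0.195 0 0 0 0.05
```

Emit:
drive_tool --series "0 -0.028 0.034 0 0 0 0.05;0 -0.054 0.069 0 0 0 0.05;0 -0.079 0.105 0 0 0 0.05;0 -0.102 0.142 0 0 0 0.05;0 -0.124 0.18 0 0 0 0.05;0 -0.145 0.218 0 0 0 0.05;0 -0.164 0.257 0 0 0 0.05;0 -0.182 0.297 0 0 0 0.05;0 -0.199 0.338 0 0 0 0.05;0 -0.213 0.379 0 0 0 0.05;0 -0.226 0.421 0 0 0 0.05;0 -0.238 0.463 0 0 0 0.05;0 -0.238 0.463 0 0 0 0.05"

```text
time_s: 19.1
eef_pos: [527.4, -58.3, 138.8]
ee_rot: [0.002, 0.642, 0.767, 0.0]
force: [10.2, 0.9, -3.5]
grip_width: 0.129
```

Emit:
drive_tool --series "0 -0.004 0.016 0 0 0 0.05;0 -0.008 0.032 0 0 0 0.05;0 -0.012 0.048 0 0 0 0.05;0 -0.015 0.064 0 0 0 0.05;0 -0.018 0.08 0 0 0 0.05;0 -0.02 0.097 0 0 0 0.05;0 -0.023 0.115 0 0 0 0.05;0 -0.025 0.13 0 0 0 0.05;0 -0.025 0.13 0 0 0 0.05"

```text
time_s: 20.0
eef_pos: [525.1, -58.8, 123.1]
ee_rot: [0.002, 0.642, 0.767, 0.001]
force: [7.2, 1.6, -2.3]
grip_width: 0.132
```

```bash
python3 -c "
from st import *
st()"
```

```text
t 20.0 pos [525.1  -58.78 123.13] lab [-66.95   0.21] F [ 7.21  1.55 -2.33] Flab [7.37 0.24] T [ 0.169 -1.279 -0.007] rot [0.0024 0.6422 0.7665 0.0011] 0.13193337630845106
```

Emit:
drive_tool --series "0 0.008 0.01 0 0 0 0.05;0 0.008 0.02 0 0 0 0.05;0 0.006 0.03 0 0 0 0.05;0 0.006 0.04 0 0 0 0.05;0 0.006 0.05 0 0 0 0.05;0 0.006 0.06 0 0 0 0.05;0 0.006 0.07 0 0 0 0.05;0 0.006 0.08 0 0 0 0.05;0 0.006 0.09 0 0 0 0.05;0 0.006 0.09 0 0 0 0.05"

```text
time_s: 21.0
eef_pos: [524.7, -58.7, 111.6]
ee_rot: [0.001, 0.642, 0.767, 0.0]
force: [-4.8, -3.0, -1.4]
grip_width: 0.129
```

Emit:
drive_tool --series "0 0.002 0.006 0 0 0 0.05;0 0.002 0.012 0 0 0 0.05;0 0.002 0.016 0 0 0 0.05;0 0.002 0.02 0 0 0 0.05;0 0.002 0.02 0 0 0 0.05"

```text
time_s: 21.5
eef_pos: [524.7, -58.8, 109.5]
ee_rot: [0.001, 0.642, 0.767, -0.0]
force: [-5.8, -2.1, 4.6]
grip_width: 0.13
```

Emit:
drive_tool --series "0 -0.004 -0.003 0 0 0 0.05;0 -0.004 -0.003 0 0 0 0.05"

```text
time_s: 21.7
eef_pos: [524.6, -58.8, 110.0]
ee_rot: [0.001, 0.642, 0.767, 0.0]
force: [1.2, -1.3, -0.5]
grip_width: 0.13
```

```bash
python3 - <<'E'
from st import *
st()
p=eyes.capture('wrist'); s=eyes.capture('scene'); save(p,'w11.png'); save(s,'s3.png')
A=cv2.resize(cv2.cvtColor(s['frame'],4)[180:290,230:350],(436,400),interpolation=2)
B=cv2.resize(cv2.cvtColor(p['frame'],4)[60:340,200:455],(364,400),interpolation=2)
cv2.imwrite('pics/e.png',np.hstack([A,B]))
E
```

```text
t 21.7 pos [524.64 -58.8  110.03] lab [-67.4    0.27] F [ 1.23 -1.29 -0.47] Flab [ 0.98 -1.48] T [-0.203 -0.241 -0.011] rot [1.500e-03 6.421e-01 7.666e-01 3.000e-04] 0.12981713611754617
```

View pics/e.png

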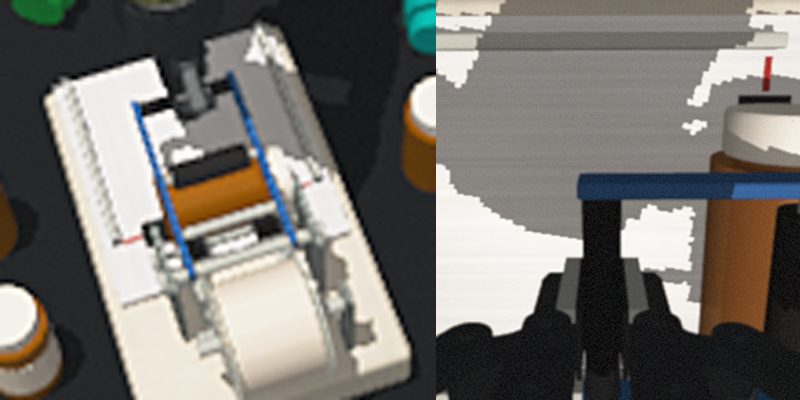

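The arm is nearly level and its roller appears to be on the amber jar (crop about (205,165)). I check for contact with a tiny step.

Emit:
drive_tool --series "0 0 0.001 0 0 0 0.05;0 0 0.003 0 0 0 0.05;0 0 0.003 0 0 0 0.05"

```text
time_s: 22.1
eef_pos: [524.6, -58.8, 109.7]
ee_rot: [0.001, 0.642, 0.767, 0.0]
force: [-0.6, -0.6, 1.4]
grip_width: 0.129
```

Emit:
drive_tool --series "0 0 0 0 0 0 0.15;0 0 0 0 0 0 0.18;0 0 0 0 0 0 0.22;0 0 0 0 0 0 0.28;0 0 0 0 0 0 0.32;0 0 0 0 0 0 0.32"

```text
time_s: 22.7
eef_pos: [524.7, -58.8, 109.7]
ee_rot: [0.001, 0.642, 0.767, 0.0]
force: [-0.3, -0.8, -0.6]
grip_width: 0.315
```

Emit:
drive_tool --series "0 0 -0.05 0 0 0 0.32;0 0 -0.1 0 0 0 0.32;0 0 -0.2 0 0 0 0.32;0 0 -0.3 0 0 0 0.32;0 0 -0.6 0 0 0 0.32;0 0 -1 0 0 0 0.32;0 0 -1 0 0 0 0.32"

```text
time_s: 23.4
eef_pos: [526.5, -59.2, 236.7]
ee_rot: [0.007, 0.642, 0.767, 0.002]
force: [-0.2, -0.4, -0.3]
grip_width: 0.324
```

Emit:
drive_tool --series "0 -0.3 0 0 0 0 0.32;0 -0.6 0 0 0 0 0.32;0 -1 0 0 0 0 0.32;0 -1 0 0 0 0 0.32"

```text
time_s: 23.8
eef_pos: [404.5, -80.0, 235.4]
ee_rot: [0.006, 0.643, 0.766, 0.002]
force: [0.2, 0.3, 0.0]
grip_width: 0.32
```

```bash
python3 - <<'E'
from st import *
st()
s=eyes.capture('scene'); t=eyes.capture('top'); save(s,'s4.png')
M=np.array([590.3,-47]);yw=.18; R=np.array([[np.cos(yw),-np.sin(yw)],[np.sin(yw),np.cos(yw)]])
for a in (0,.05): print(a,proj(s,[np.r_[M+R@[72-140*np.cos(a),y],124+140*np.sin(a)] for y in(-35,35)]).round(1).tolist())
A=cv2.resize(cv2.cvtColor(s['frame'],4)[180:290,230:350],(436,400),interpolation=2)
B=cv2.resize(cv2.cvtColor(t['frame'],4)[110:260,320:430],(293,400),interpolation=2)
cv2.imwrite('pics/f.png',np.hstack([A,B]))
E
```

```text
t 23.8 pos [404.52 -79.97 235.36] lab [-189.37    0.95] F [0.19 0.32 0.01] Flab [0.25 0.28] T [-0.03  -0.016 -0.001] rot [0.0065 0.6426 0.7662 0.002 ] 0.32031553548374614
0 [[267.5, 210.7], [292.1, 203.3]]
0.05 [[267.2, 209.4], [292.0, 201.9]]
```

View pics/f.png

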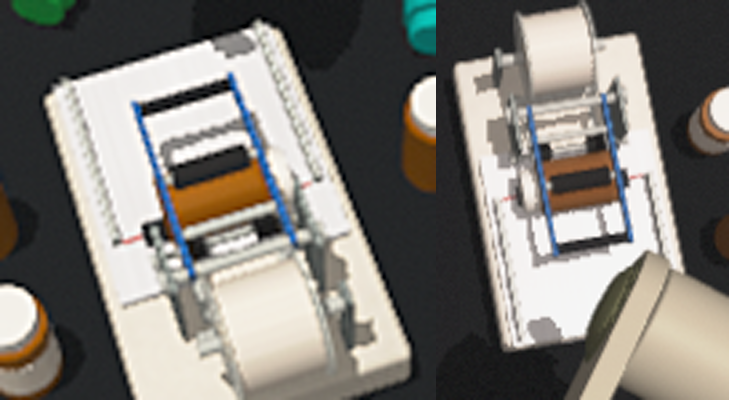

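The roller rests on the jar, the jar is against both back rollers with its axis on the red strokes, and the robot is clear. I hand it in.

```bash
python3 -c "
from rig import ctrl
print(ctrl.finish_job())"
```

```text
the job is handed in; nothing more can be done
None
```

The job is handed in at about 24 s on the robot's clock, with the jar seated on the mark and the press arm resting on it.

- **Jar:** I rolled it onto the drive roller with two fingers. It met the left back roller first and swung square. I held it at about 5 N for roughly 0.8 s. After I backed off it had not moved: the fit gave -1.0 mm against -0.9 mm while pressed, and a skew of -0.004 rad.
- **Press arm:** I gripped the handle and lowered it along its arc. Contact showed as a small upward force. I eased off, released it and moved clear.
- **Last pictures:** They show the arm level (angle about 0 to 0.03 rad), its roller on the jar, and the jar against both back rollers in line with the red strokes. I moved nothing else, and the robot touched nothing at hand-in.

Some readings were less clean:

- **Mark position:** My two early estimates of it differed by 1 to 2 mm. I seated the jar by contact force and the pictures instead.
- **Sideways pull while lowering:** It reached about 10 N on the handle because my arc was about 1 mm off. I corrected it on the way down.
- **First touch on the jar:** I overshot slightly, to 4.6 N at the handle. That is an estimated 12 N at the roller, below the 20 N the jar stands.

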